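# Lift a sample tray with the lifter and set it on its colour's stand

### The job

Slide the lifter's blade under the blue sample tray that stands on the grey stand, lift it clear, and set it down, centred between the cheeks, on the stand of the tray's own colour with the white crucible still standing in it. Then draw the lifter out and stand it back on the bench, blade flat and clear of the stands. Touch the tray and crucible only with the lifter, and knock over neither of the vials.

Things in the scene. Friction and masses are not known exactly. Their poses are not given: they have to be found in the camera images.
- lifter: steel spatula with a raised black handle; origin at the underside of the blade's middle, x towards the blade's front edge, y to its left, z up. Blade 80 long (x -40 to +40) x 50 wide x 3 mm thick; two wires rise from its rear (x -34 to -66 mm) to the handle; two wire feet at x = -138 mm, y = +-20 mm reach down to the blade's underside level, so it stands on the bench by itself; 0.15 kg
- lifter_grip (a point): middle of the lifter's handle, at (-95, 0, 55) mm in the lifter's frame; the handle is a black bar 85 long (x) x 18 wide (y) x 24 mm high
- tray: blue flat open tray, 90 (x) x 100 (y) mm, 10 mm high, floor and walls 3 mm thick, 0.09 kg; origin under its middle. At the start it rests centred on the rails of the grey stand, its underside 26 mm above the bench, its long y sides overlapping the rails by 14 mm each
- cup: white porcelain crucible, loose in the tray; 46 mm across the rim, 31 mm across the base, 36 mm high; origin at the middle of its underside, z up
- grey_stand: fixed grey tray stand, 110 deep (its x) x 126 wide (its y) mm, origin under its middle on the bench. Two solid grey rails run along its x at y = +-36 to +-58 mm, tops 26 mm above the bench; between them is a 72 mm wide channel, open at the front (-x) and floored by a 3 mm base plate. Cheeks (inner faces at y = +-58 mm) and a rear stop (front face at x = +52 mm) rise to 33 mm
- grey_stand_seat (a point): middle of the grey stand at the height of the rail tops
- blue_stand: fixed blue tray stand, 110 deep (its x) x 126 wide (its y) mm, origin under its middle on the bench. Two solid blue rails run along its x at y = +-36 to +-58 mm, tops 26 mm above the bench; between them is a 72 mm wide channel, open at the front (-x) and floored by a 3 mm base plate. Cheeks (inner faces at y = +-58 mm) and a rear stop (front face at x = +52 mm) rise to 33 mm
- blue_stand_seat (a point): middle of the blue stand at the height of the rail tops, where the tray's origin shall come
- orange_stand: fixed orange tray stand, 110 deep (its x) x 126 wide (its y) mm, origin under its middle on the bench. Two solid orange rails run along its x at y = +-36 to +-58 mm, tops 26 mm above the bench; between them is a 72 mm wide channel, open at the front (-x) and floored by a 3 mm base plate. Cheeks (inner faces at y = +-58 mm) and a rear stop (front face at x = +52 mm) rise to 33 mm; not to be used
- blue_vial: small vial with a blue cap, 24 mm across, 57 mm high, loose on the bench; origin under its middle
- black_vial: small vial with a black cap, 24 mm across, 57 mm high, loose on the bench; origin under its middle

How it is judged:
On the way:
1. the tray rides on the lifter, more than 20 mm clear above its place on the grey stand, with the crucible upright in it (contact force between lifter and tray above 0.3 N and height (world z) of tray above 0.046 m and horizontal distance between cup and tray below 0.04 m and angle between cup's own z axis and vertical below 0.3 rad), for 0.2 s.
At the end, for the whole second after the job is handed in: Tray level on the blue rails: middle within 15 mm of the seat, height within 3 mm, turned under 0.2 rad; crucible upright on its floor; lifter standing on the bench within 8 mm of its height, off the tray, blade middle over 90 mm from the grey and blue seats; all at rest (horizontal distance between tray and blue_stand_seat below 0.015 m and z of tray in the frame of blue_stand_seat between -0.003 and 0.003 m and angle between tray's own z axis and vertical below 0.06 rad and angle between the x axis of tray and the x axis of blue_stand, either way round below 0.2 rad and horizontal distance between cup and tray below 0.04 m and angle between each of cup, lifter's own z axis and vertical below 0.1 rad and z of cup in the frame of tray between -0.008 and 0.008 m and contact force between lifter and tray below 0.05 N and height (world z) of lifter between -0.008 and 0.008 m and horizontal distance between lifter and blue_stand_seat above 0.09 m and horizontal distance between lifter and grey_stand_seat above 0.09 m and linear speed of each of tray, cup, lifter below 0.02 m/s); the robot touches nothing.
It fails at once if the robot's fingers or arm touch the tray or the crucible (contact force between any of the fingers, the arm and tray above 0.5 N or contact force between any of the fingers, the arm and cup above 0.5 N).
It fails at once if the crucible tips over (angle between cup's own z axis and vertical above 0.6 rad).
It fails at once if a vial is knocked over (angle between any of blue_vial, black_vial's own z axis and vertical above 0.5 rad).
It also fails if it takes over 70 s, if anything falls off the work surface, if the arm or the gripper's body presses on something with over 40 N, if the wrist force passes 120 N, or if a joint passes its speed limit or range.

### The arm

A 7-joint arm with a two-finger parallel gripper is mounted at the origin on a cart in front of the work surface, level with it; the furniture and walls round the work are solid. World frame = base frame: x ahead of the robot, y to its left, z up, the work surface at z = 0. Lengths are in m, angles in rad, forces in N, time in s.
With the tool pointing down it reaches from about 0.425 to 0.875 m from the base axis. Payload 8.4 kg.
Tool frame: the origin (TCP) lies on the centre line of the jaws, within the pads' length; the fingertips stand 17 mm ahead of it and the grasp point (between the pads) lies 2 mm behind it; z points along the fingers, y is the line along which they close (so a half turn about z gives the same grasp; the last joint's range is limited). The gripper opens to 87 mm and grips with 3 to 60 N. Pads are 19 mm wide; open, the fingers measure 117 mm over their backs; the gripper's body (75 mm by 190 mm) begins 51 mm behind the grasp point.
Start: joints at [1.086, 0.333, 0.04, 1.465, -0.013, 1.343, -0.059], TCP at [0.245, -0.602, 0.24] pointing down, gripper open.
Joint ranges: [-2.58, 2.58], [-0.38, 2.09], [-1.3, 1.39], [0.25, 2.4], [-1.5, 4.64], [0.08, 2.09], [-2.65, 2.65]. Speed limits (rad/s): [2.22, 2.22, 2.79, 2.79, 3.14, 3.14, 3.14].

### API

Orientations are given as a unit quaternion [w, x, y, z].
In Python, from cell import sensors, capture, job, trace, tip_of gives the robot as it stands.
- The arm moves only by the shell command python3 -m crank 'ROWS' [OPENING] [FORCE]. ROWS is JSON, a list of rows, each an object of numbers: "tx", "ty", "tz": the shift along the tool's x, y, z in units of 200 mm (1.0 is 200 mm); "ax", "ay", "az": the turn, a rotation vector about the tool's x, y, z in units of 180 degrees (1.0 is 180 degrees). In form: [{"tx": .., "ty": .., "tz": .., "ax": .., "ay": .., "az": ..}, ...]. A call has 1 to 10 rows; each row shifts and turns the commanded pose from where the row before left it, along the tool's axes as they then stand; what a row does not reach is not made up. A row lasts 1/8 s, in which the tool goes at most 62.5 mm and 10.7 degrees, less where a joint would pass 70% of its speed; a pose out of reach is approached as far as the arm can. A call with a number of a shift or a turn outside -1 to 1 is refused whole. A call with a gripper value outside its range is refused whole. OPENING is the opening, from -1 (shut) to 1 (fully open), set as the call begins (- or left out, the last holds). The fingers move at their own pace and stop on an object; FORCE is the grip in N (left out, the last holds). Time passes only in rows, so rows that do not move let the fingers close. It gives the time, the measured TCP pose, the force, the opening and the grip force at its end, in the units of the state.
- sensors.get_obs(): the state, without advancing time (a new reading comes with each control period).
- capture(name): name is "side" or "top"; returns a dict with "color" (384x512x3 uint8, red, green, blue), "camera_matrix" (3x3 intrinsics, pixels), "rvec" (rotation vector, rad) and "tvec" (3), from world to camera coordinates, as OpenCV has them. Camera axes: x right, y down, z forward; pixel columns grow to the right and rows downward; lengths in m; the calibration is good to about 2 mm. A picture is of the moment at which its call begins. There is no depth.
- job.sign_off(): hands the job in; it is judged then, once.
Trained networks look in the newest picture that a camera, given by its name, has taken for a name from the list of things; names that differ only in an ending like _2 or _b are one class to them, and where a whole thing is asked for, a point or a joint stands for the part that bears it (a point fixed in the world has none). Each returns a list of dicts, best first, with "confidence" (0 to 1); they miss things now and then, are a little off and sometimes report something else, mostly with a low value. They report only what shows in the picture. A call takes as long as a camera call.
- trace(camera, query): "mask" (384x512 bool, what is visible of it) and "centre" ([row, column] in pixels, amid what is visible of it).
- tip_of(camera, query): "centre" ([row, column] in pixels: a listed point, or the origin of a listed thing).
The state is a dict: "clock": time; "qpos": joint angles; "qd": joint speeds; "effort": joint torques, N m; "eef_pos": TCP position; "tool_rot": TCP orientation; "ft_force": force on the tool from outside, world axes, zero at the start; "wrist_torque": the same for the moment, N m; "grip_width": finger opening in m; "grip_force": force on a finger pad.
Only numpy, scipy, OpenCV 4.12 (cv2) and the standard library are available. Lean on these libraries where they do the work, as an engineer would, in place of code of your own. Each camera call takes 0.05 s, during which the arm holds its last target. There are 200 camera calls.

## Working session

There is one attempt and no reset: what is moved stays moved. The work goes in short steps, Python scripts to look and compute and a shell command to move; the robot and the scene stay as the last step left them, time stands still between calls to the robot, and variables do not carry over. Pictures are saved under pics/ and viewed, at most 10 in all, crops included, and the job is handed in when it is done.

```bash
mkdir -p pics; ls
cat > h.py <<'E'
import numpy as np, cv2
from cell import sensors, capture, job, trace, tip_of
def ray(c,px,z):
    R,_=cv2.Rodrigues(np.array(c["rvec"],float)); t=np.array(c["tvec"],float).ravel()
    o=-R.T@t; d=R.T@np.linalg.inv(np.array(c["camera_matrix"]))@np.array([px[1],px[0],1.])
    return o+d*(z-o[2])/d[2]
def proj(c,P):
    p,_=cv2.projectPoints(np.array(P,float).reshape(-1,3),np.array(c["rvec"],float),np.array(c["tvec"],float),np.array(c["camera_matrix"],float),None)
    return p[:,0,::-1]
E
python3 - <<'E'
from h import *
a=capture("top");b=capture("side")
cv2.imwrite("pics/a.png",a["color"][:,:,::-1]);cv2.imwrite("pics/b.png",b["color"][:,:,::-1])
for n,z in dict(lifter=0,lifter_grip=.055,tray=.026,cup=.029,grey_stand=0,grey_stand_seat=.026,blue_stand=0,blue_stand_seat=.026,orange_stand=0,blue_vial=0,black_vial=0).items():
    for c,cn in((a,"top"),(b,"side")):
        r=tip_of(cn,n)
        for q in r[:2]: print(n,cn,np.round(q["centre"],1),round(q["confidence"],2),np.round(ray(c,q["centre"],z),4))
print(sensors.get_obs())
E
```

```text
pics
lifter top [228.9 256.8] 0.68 [ 0.4383 -0.0044  0.    ]
lifter side [213.2 286.8] 0.97 [0.435  0.0063 0.    ]
lifter_grip top [233.9 292.9] 0.78 [ 0.4244 -0.1046  0.055 ]
lifter_grip side [172.9 296. ] 0.6 [ 0.4272 -0.1114  0.055 ]
tray top [163.7 262.1] 0.79 [ 0.6269 -0.018   0.026 ]
tray top [163.8 264.3] 0.3 [ 0.6267 -0.0244  0.026 ]
tray side [196.6 219.3] 0.95 [ 6.18e-01 -2.00e-04  2.60e-02]
cup top [230.8 257.3] 0.72 [ 0.4324 -0.0058  0.029 ]
cup top [160.4 261.9] 0.62 [ 0.6361 -0.0173  0.029 ]
cup side [193.6 213. ] 0.56 [ 0.6373 -0.0069  0.029 ]
grey_stand top [166.2 262. ] 0.64 [ 0.6243 -0.0181  0.    ]
grey_stand side [203.  219.1] 0.81 [ 0.6222 -0.0073  0.    ]
grey_stand_seat side [190.1 217.2] 0.8 [ 0.6325 -0.0303  0.026 ]
blue_stand top [175.1 360.7] 0.59 [ 0.6002 -0.3117  0.    ]
blue_stand side [152.8 250.2] 0.91 [ 0.601  -0.3102  0.    ]
blue_stand_seat top [174.1 365.4] 0.86 [ 0.5991 -0.3183  0.026 ]
blue_stand_seat side [144.2 250.6] 0.57 [ 0.6015 -0.3216  0.026 ]
orange_stand top [175.5 152. ] 0.96 [0.5932 0.3085 0.    ]
orange_stand top [238.  293.1] 0.63 [ 
[... 444 characters left out ...]
1.2, 'qpos': array([ 1.08577798,  0.33321047,  0.03988652,  1.46540554, -0.0134103 ,
        1.343303  , -0.05849999]), 'qd': array([ 0.00106471, -0.00050433,  0.00021121,  0.00150097, -0.00083269,
       -0.00081928, -0.00095904]), 'effort': array([ 1.23471360e-03, -6.56131268e+01,  1.33364853e+00, -4.04067564e+01,
       -6.00407179e-02,  3.50675080e-02, -5.23948245e-06]), 'eef_pos': array([ 0.24459358, -0.60219004,  0.23953621]), 'tool_rot': array([-3.21412962e-05,  9.81452597e-01,  1.91704976e-01,  2.91789590e-06]), 'ft_force': array([0.63628317, 0.50887623, 0.07046888]), 'wrist_torque': array([ 0.04080203, -0.00927597,  0.01010655]), 'grip_force': 0.0, 'grip_width': 0.08677781294917122}
```

Run:
```python
import cv2,numpy as np
a=cv2.imread("pics/a.png")[110:280,110:430];cv2.imwrite("pics/a2.png",cv2.resize(a,None,fx=2.5,fy=2.5,interpolation=cv2.INTER_CUBIC))
b=cv2.imread("pics/b.png")[90:330,130:370];cv2.imwrite("pics/b2.png",cv2.resize(b,None,fx=2.5,fy=2.5,interpolation=cv2.INTER_CUBIC))
```

```text
(no output)
```

View pics/a2.png

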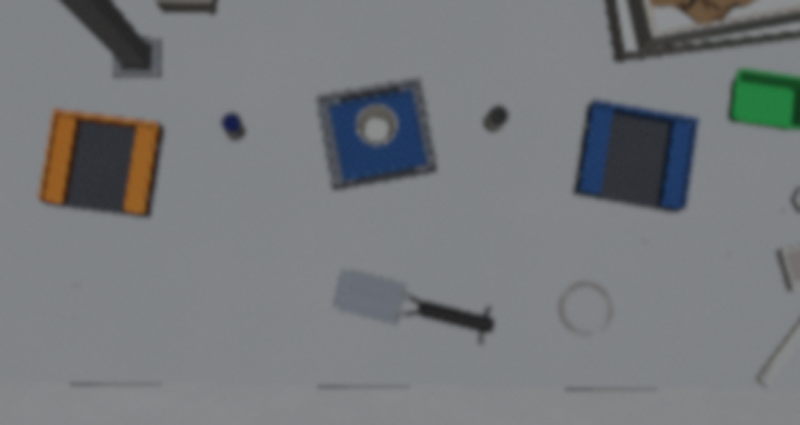

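View pics/b2.png

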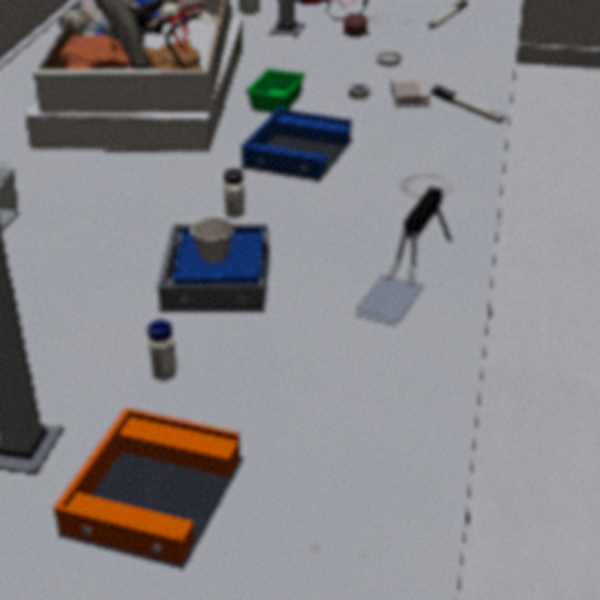

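Top view (crop): the grey stand with the tray is centred near full-picture px (row 163, col 262), with the lifter at (229, 257), its handle pointing right and its blade pointing +y. The blue stand is at (173, 364), the black vial at (159, 309) and the blue vial at (161, 206). All the stands open towards the robot. I'll fit poses from the mask silhouettes.

```bash
cat >> h.py <<'E'
from scipy.optimize import minimize
def box(x,y,z): return [[a,b,c] for a in x for b in y for c in z]
STAND=box((-.055,.055),(-.063,.063),(0,.033))
TRAY=box((-.045,.045),(-.05,.05),(0,.010))
LIFT=box((-.04,.04),(-.025,.025),(0,.003))+box((-.1375,-.0525),(-.009,.009),(.043,.067))+box((-.138,),(-.02,.02),(0,))
def hullimg(p):
    im=np.zeros((384*4,512*4),np.uint8)
    h=cv2.convexHull((p[:,::-1]*4+1.5).astype(np.float32)); cv2.fillConvexPoly(im,np.round(h).astype(np.int32),1); return im>0
def maskhull(ms):
    ys=[]
    for m in ms:
        m=m.astype(np.uint8); n,l,s,_=cv2.connectedComponentsWithStats(m)
        k=1+np.argmax(s[1:,4]); r,c=np.nonzero(l==k)
        ys.append(np.c_[r,c])
    p=np.vstack(ys).astype(float)
    q=np.vstack([p+[d,e] for d in(-.5,.5) for e in(-.5,.5)]); return hullimg(q)
def fit(cams,masks,model,x0,z=0):
    M=np.array(model)
    def f(v):
        c,s=np.cos(v[2]*10),np.sin(v[2]*10)
        P=M@np.array([[c,-s,0],[s,c,0],[0,0,1]]).T+[v[0],v[1],z]
        o=0
        for cam,m in zip(cams,masks):
            h=hullimg(proj(cam,P)); o+=1-(h&m).sum()/(h|m).sum()
        return o
    x=np.array(x0,float); x[2]/=10
    S=np.vstack([x]+[x+d for d in np.eye(3)*[.01,.01,.015]])
    r=minimize(f,x,method="Nelder-Mead",options=dict(initial_simplex=S,xatol=1e-5,fatol=1e-5))
    return np.r_[r.x[:2],np.degrees(r.x[2]*10)],r.fun
E
python3 - <<'E'
from h import *
a=capture("top");b=capture("side")
def M(cn,*ns):
    out=[]
    for n in ns:
        r=trace(cn,n); print(cn,n,[(round(q["confidence"],2),np.round(q["centre"]),int(q["mask"].sum())) for q in r[:2]])
        if r: out.append(r[0]["mask"])
    return maskhull(out)
for name,ns,mod,x0,z in (("blue",["blue_stand"],STAND,(.6,-.313,-.16),0),("grey",["grey_stand","tray"],STAND,(.625,-.015,.16),0),("lifter",["lifter"],LIFT,(.437,0,1.43),0),("tray",["tray"],TRAY,(.622,-.012,.16),.026)):
    mt,ms=M("top",*ns),M("side",*ns)
    print(name,"both",fit([a,b],[mt,ms],mod,x0,z),"top",fit([a],[mt],mod,x0,z),"side",fit([b],[ms],mod,x0,z))
r=trace("top","cup")[:2]; print([(q["confidence"],q["centre"],ray(a,q["centre"],.06)) for q in r])
E
```

```text
top blue_stand [(0.96, array([170., 363.]), 1801), (0.71, array([230., 265.]), 781)]
side blue_stand [(0.84, array([148., 248.]), 956), (0.27, array([164., 220.]), 150)]
blue both (array([ 0.60684959, -0.31743252, -9.77516579]), np.float64(0.09920941833752528)) top (array([ 0.60703701, -0.31604643, -9.31604212]), np.float64(0.04945395273023634)) side (array([  0.60777158,  -0.3192475 , -10.47972988]), np.float64(0.04278750677017518))
top grey_stand [(0.6, array([148., 256.]), 512), (0.5, array([174., 364.]), 1781)]
top tray [(0.65, array([167., 260.]), 825)]
side grey_stand [(0.57, array([211., 213.]), 650)]
side tray [(0.86, array([197., 221.]), 588), (0.71, array([205., 209.]), 681)]
grey both (array([ 0.63038751, -0.01325649, 11.1290988 ]), np.float64(0.09906870822704861)) top (array([ 0.63054717, -0.01270243, 10.71640845]), np.float64(0.02738347647967798)) side (array([ 0.6314531 , -0.01417219, 11.82407711]), np.float64(0.06867091158217131))
top lifter [(0.63, array([234., 267.]), 728)]
side lifter [(0.83, array([207., 292.]), 585), (0.41, array([149., 246.]), 943)]
lifter both (array([ 4.40487491e-01, -6.97156265e-03,  7.70419981e+01]), np.float64(0.6064869126357515)) top (array([ 4.40047355e-01, -7.68513899e-03,  7.65833285e+01]), np.float64(0.056745964793881054)) side (array([ 4.41016969e-01, -5.08002978e-03,  8.83970888e+01]), np.float64(0.5057417855957518))
top tray [(0.65, array([167., 260.]), 825)]
side tray [(0.86, array([197., 221.]), 588), (0.71, array([205., 209.]), 681)]
tray both (array([ 0.62780646, -0.0147385 , 10.98886241]), np.float64(0.07941046093284287)) top (array([ 0.62786792, -0.01388061, 11.10157208]), np.float64(0.041342952275249756)) side (array([ 0.62774867, -0.01532089, 11.41890286]), np.float64(0.034422492401215754))
[(0.67, [158.6, 263.8], array([ 0.63517189, -0.02227672,  0.06      ]))]
```

```bash
python3 -m crank '[{"az":-0.051},{"az":-0.051},{"az":-0.051},{"az":-0.051},{"az":-0.051},{"az":-0.051},{"ty":0.19},{"ty":0.19},{"tx":0.2},{"tx":0.2}]' 0 60; python3 -m crank '[{"tx":0.2},{"tx":0.2},{"tx":0.2},{"tx":0.2},{"tx":0.2},{"tx":0.2},{"tx":0.2},{"tx":0.2},{"tx":0.2},{"tx":0.2}]'
cat > st.py <<'E'
from h import *
from scipy.spatial.transform import Rotation as R
import sys
o=sensors.get_obs(); q=o["tool_rot"]; r=R.from_quat([q[1],q[2],q[3],q[0]]).as_matrix()
print("t",o["clock"],"p",np.round(o["eef_pos"],4),"yaw",round(np.degrees(np.arctan2(r[1,0],r[0,0])),2),"z",np.round(r[:,2],4),"w",round(o["grip_width"],4),o["grip_force"],"F",np.round(o["ft_force"],1))
if len(sys.argv)>3:
    d=np.array([float(v) for v in sys.argv[1:4]])-o["eef_pos"]; print("rows(total tx,ty,tz)",np.round(r.T@d/.2,4))
E
python3 st.py .4231 -.0806 .053
```

```text
t 1.85 p [ 0.2446 -0.6022  0.2395] yaw 22.11 z [ 0.e+00  1.e-04 -1.e+00] w 0.0869 0.0 F [-0.6 -0.3  0.3]
rows(total tx,ty,tz) [ 1.8083 -2.0803  0.9328]invalid input at $[0]: expected keys tx, ty, tz, ax, ay, az
invalid input at $[0]: expected keys tx, ty, tz, ax, ay, az
```

```bash
python3 -m crank '[{"tx":0,"ty":0,"tz":0,"ax":0,"ay":0,"az":-0.051},{"tx":0,"ty":0,"tz":0,"ax":0,"ay":0,"az":-0.051},{"tx":0,"ty":0,"tz":0,"ax":0,"ay":0,"az":-0.051},{"tx":0,"ty":0,"tz":0,"ax":0,"ay":0,"az":-0.051},{"tx":0,"ty":0,"tz":0,"ax":0,"ay":0,"az":-0.051},{"tx":0,"ty":0,"tz":0,"ax":0,"ay":0,"az":-0.051},{"tx":0,"ty":0.19,"tz":0,"ax":0,"ay":0,"az":0},{"tx":0,"ty":0.19,"tz":0,"ax":0,"ay":0,"az":0},{"tx":0.2,"ty":0,"tz":0,"ax":0,"ay":0,"az":0},{"tx":0.2,"ty":0,"tz":0,"ax":0,"ay":0,"az":0}]' 0 60
python3 -m crank '[{"tx":0.2,"ty":0,"tz":0,"ax":0,"ay":0,"az":0},{"tx":0.2,"ty":0,"tz":0,"ax":0,"ay":0,"az":0},{"tx":0.2,"ty":0,"tz":0,"ax":0,"ay":0,"az":0},{"tx":0.2,"ty":0,"tz":0,"ax":0,"ay":0,"az":0},{"tx":0.2,"ty":0,"tz":0,"ax":0,"ay":0,"az":0},{"tx":0.2,"ty":0,"tz":0,"ax":0,"ay":0,"az":0},{"tx":0.2,"ty":0,"tz":0,"ax":0,"ay":0,"az":0},{"tx":0.2,"ty":0,"tz":0,"ax":0,"ay":0,"az":0},{"tx":0.2,"ty":0,"tz":0,"ax":0,"ay":0,"az":0},{"tx":0,"ty":0,"tz":0,"ax":0,"ay":0,"az":0}]'
python3 st.py .4231 -.0806 .053
```

```text
clock: 3.1
eef_pos: [0.337, -0.5401, 0.2386]
tool_rot: [-0.001, 0.782, 0.624, 0.0]
ft_force: [1.1, 0.5, 1.9]
grip_width: 0.0436
grip_force: 0.0
clock: 4.35
eef_pos: [0.4172, -0.1872, 0.24]
tool_rot: [0.0, 0.78, 0.626, 0.0]
ft_force: [-0.3, -1.0, 0.2]
grip_width: 0.0434
grip_force: 0.0
t 4.35 p [ 0.4172 -0.1872  0.24  ] yaw 77.46 z [ 8.e-04 -3.e-04 -1.e+00] w 0.0434 0.0 F [-0.3 -1.   0.2]
rows(total tx,ty,tz) [ 0.5267 -0.0875  0.935 ]
```

```bash
python3 -m crank '[{"tx":0.2,"ty":0,"tz":0,"ax":0,"ay":0,"az":0},{"tx":0.2,"ty":0,"tz":0,"ax":0,"ay":0,"az":0},{"tx":0.127,"ty":-0.0875,"tz":0,"ax":0,"ay":0,"az":0},{"tx":0,"ty":0,"tz":0.2,"ax":0,"ay":0,"az":0},{"tx":0,"ty":0,"tz":0.2,"ax":0,"ay":0,"az":0},{"tx":0,"ty":0,"tz":0.1,"ax":0,"ay":0,"az":0},{"tx":0,"ty":0,"tz":0,"ax":0,"ay":0,"az":0}]'
python3 - <<'E'
from h import *
a=capture("top");b=capture("side")
for cn,c in(("top",a),("side",b)):
    for n,z in(("lifter",0),("lifter_grip",.055)):
        for q in tip_of(cn,n)[:1]: print(cn,n,round(q["confidence"],2),np.round(ray(c,q["centre"],z),4))
c=np.hstack([a["color"][180:270,210:340],b["color"][130:220,240:370]])
cv2.imwrite("pics/c.png",cv2.resize(c[:,:,::-1],None,fx=3,fy=3,interpolation=cv2.INTER_CUBIC))
E
python3 st.py .4231 -.0806 .053
```

```text
clock: 5.22
eef_pos: [0.4216, -0.084, 0.1385]
tool_rot: [-0.001, 0.782, 0.623, -0.001]
ft_force: [-0.1, 0.1, -0.0]
grip_width: 0.0435
grip_force: 0.0
top lifter 0.62 [ 0.4313 -0.0056  0.    ]
top lifter_grip 0.54 [ 0.4358 -0.0024  0.055 ]
side lifter 0.66 [0.4376 0.005  0.    ]
side lifter_grip 0.59 [ 0.433  -0.1132  0.055 ]
t 5.525 p [ 0.4232 -0.0836  0.1405] yaw 77.17 z [ 1.6e-03 -6.0e-04 -1.0e+00] w 0.0434 0.0 F [ 0.4 -0.4 -0.4]
rows(total tx,ty,tz) [ 0.0148 -0.0047  0.4376]
```

View pics/c.png

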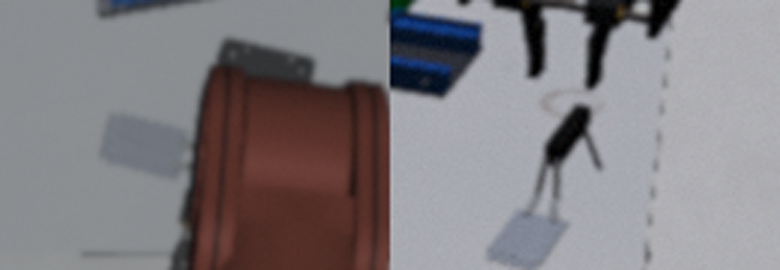

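The side view shows both fingers above the handle, one on each side of it. I'll descend and grip.

```bash
python3 -m crank '[{"tx":0.01,"ty":0,"tz":0.15,"ax":0,"ay":0,"az":0},{"tx":0,"ty":0,"tz":0.15,"ax":0,"ay":0,"az":0},{"tx":0,"ty":0,"tz":0.138,"ax":0,"ay":0,"az":0},{"tx":0,"ty":0,"tz":0,"ax":0,"ay":0,"az":0}]'
python3 -m crank '[{"tx":0,"ty":0,"tz":0,"ax":0,"ay":0,"az":0},{"tx":0,"ty":0,"tz":0,"ax":0,"ay":0,"az":0},{"tx":0,"ty":0,"tz":0,"ax":0,"ay":0,"az":0},{"tx":0,"ty":0,"tz":0,"ax":0,"ay":0,"az":0}]' -1 60
python3 st.py .4231 -.0806 .053
```

```text
clock: 6.02
eef_pos: [0.422, -0.0812, 0.0511]
tool_rot: [-0.001, 0.782, 0.624, -0.001]
ft_force: [-0.9, 0.5, 0.6]
grip_width: 0.0434
grip_force: 0.0
clock: 6.52
eef_pos: [0.4235, -0.0817, 0.0525]
tool_rot: [0.001, 0.782, 0.624, 0.0]
ft_force: [0.4, -0.7, 3.7]
grip_width: 0.0176
grip_force: 59.9
t 6.525 p [ 0.4235 -0.0817  0.0525] yaw 77.18 z [ 1.e-03 -6.e-04 -1.e+00] w 0.0176 59.89477576687932 F [ 0.4 -0.7  3.7]
rows(total tx,ty,tz) [ 0.0048 -0.003  -0.0024]
```

```bash
python3 -m crank '[{"tx":0,"ty":0,"tz":-0.05,"ax":0,"ay":0,"az":0},{"tx":0,"ty":0,"tz":-0.15,"ax":0,"ay":0,"az":0},{"tx":0,"ty":0,"tz":-0.2,"ax":0,"ay":0,"az":0},{"tx":0,"ty":0,"tz":-0.1,"ax":0,"ay":0,"az":0},{"tx":0,"ty":0,"tz":0,"ax":0,"ay":0,"az":0.046},{"tx":0,"ty":0,"tz":0,"ax":0,"ay":0,"az":0.046},{"tx":0,"ty":0,"tz":0,"ax":0,"ay":0,"az":0.046},{"tx":0,"ty":0,"tz":0,"ax":0,"ay":0,"az":0.046},{"tx":0,"ty":0,"tz":0,"ax":0,"ay":0,"az":0.046},{"tx":0,"ty":0,"tz":0,"ax":0,"ay":0,"az":0.046}]'
python3 -m crank '[{"tx":0,"ty":0,"tz":0,"ax":0,"ay":0,"az":0.046},{"tx":0,"ty":0,"tz":0,"ax":0,"ay":0,"az":0.046},{"tx":0,"ty":0,"tz":0,"ax":0,"ay":0,"az":0},{"tx":0,"ty":0,"tz":0,"ax":0,"ay":0,"az":0}]'
python3 - <<'E'
from h import *
a=capture("top");b=capture("side")
c=np.hstack([a["color"][120:270,200:330],b["color"][110:260,200:370]])
cv2.imwrite("pics/d.png",cv2.resize(c[:,:,::-1],None,fx=2.6,fy=2.6,interpolation=cv2.INTER_CUBIC))
for cn,c in(("top",a),("side",b)):
    for q in trace(cn,"lifter")[:2]: print(cn,round(q["confidence"],2),np.round(q["centre"]),q["mask"].sum())
    for q in tip_of(cn,"lifter")[:2]: print(cn,"o",round(q["confidence"],2),np.round(ray(c,q["centre"],.098),4))
E
python3 st.py .43 -.05 .065
```

```text
clock: 7.78
eef_pos: [0.4228, -0.0812, 0.1524]
tool_rot: [-0.0, 0.972, 0.235, -0.0]
ft_force: [0.5, -0.7, -0.8]
grip_width: 0.0173
grip_force: 59.9
clock: 8.28
eef_pos: [0.423, -0.0814, 0.1522]
tool_rot: [-0.0, 0.995, 0.097, -0.0]
ft_force: [0.1, -0.7, -0.9]
grip_width: 0.0177
grip_force: 59.9
top 0.56 [200. 277.] 191
side 0.75 [232. 195.] 230
side 0.7 [162. 285.] 552
t 8.575 p [ 0.423  -0.0814  0.152 ] yaw 10.98 z [-1.e-04  1.e-04 -1.e+00] w 0.0176 59.90367265418172 F [-0.8 -0.2 -2.2]
rows(total tx,ty,tz) [ 0.0643 -0.1474  0.4349]
```

View pics/d.png

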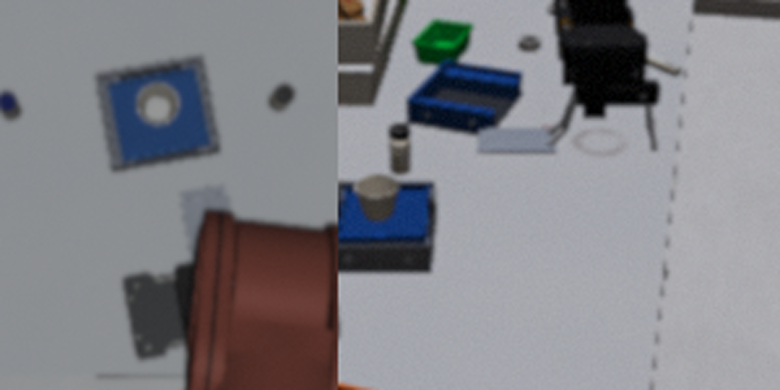

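Run:
```python
from h import *
a=capture("top");b=capture("side")
m=[q["mask"] for q in trace("side","lifter") if abs(q["centre"][1]-285)<15]
m=m[0] if m else None
if m is not None:
    r,c=np.nonzero(m); print("side mask rows",r.min(),r.max(),"cols",c.min(),c.max())
p=np.array([.423,-.0814]);y=np.radians(11);u=np.array([np.cos(y),np.sin(y)]);v=np.array([-u[1],u[0]])
for off in(.07,.075,.08):
    P=[[*(p+u*(off+dx)+v*dy),.1+.001] for dx,dy in((.04,.025),(.04,-.025),(-.04,-.025),(-.04,.025))]
    print(off,"top",np.round(proj(a,P[:2]),1).tolist(),"side",np.round(proj(b,P),1).tolist())
for n in("top","side"):
    c=(a if n=="top" else b)["color"]
    cr=c[185:225,255:300] if n=="top" else c[150:180,240:300]
    cv2.imwrite(f"pics/e_{n}.png",cv2.resize(cr[:,:,::-1],None,fx=10,fy=10,interpolation=cv2.INTER_NEAREST))
x=cv2.imread("pics/e_top.png");yv=cv2.imread("pics/e_side.png")
o=np.zeros((710,610,3),np.uint8);o[:400,:450]=x;o[405:705,:600]=yv;cv2.imwrite("pics/e.png",cv2.resize(o,None,fx=.84,fy=.84))
```

```text
side mask rows 141 169 cols 253 323
0.07 top [[195.4, 268.9], [192.1, 287.1]] side [[168.6, 255.3], [159.5, 255.5], [159.3, 285.1], [168.4, 286.1]]
0.075 top [[193.6, 268.5], [190.3, 286.8]] side [[168.6, 253.4], [159.5, 253.6], [159.3, 283.2], [168.4, 284.1]]
0.08 top [[191.8, 268.2], [188.4, 286.4]] side [[168.7, 251.5], [159.5, 251.8], [159.3, 281.4], [168.4, 282.2]]
```

View pics/e.png

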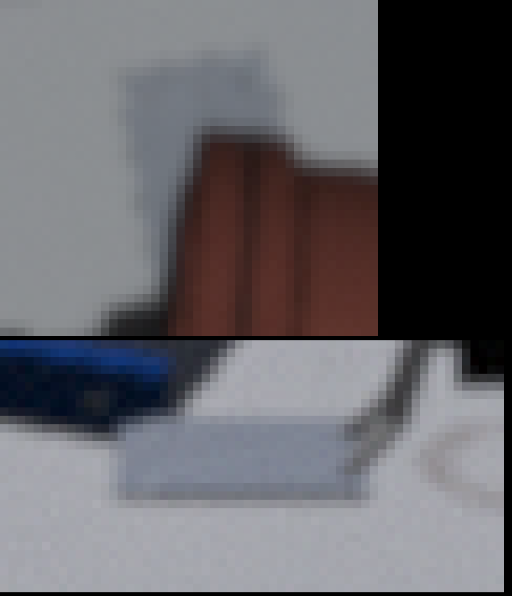

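The blade lies where predicted: front-left corner at side px (169, 254), which puts the blade middle 75 mm ahead of the TCP and level. I'll go to the approach pose in front of the grey channel.

```bash
python3 st.py .4523 -.0483 .064; python3 -m crank '[{"tx":0.059,"ty":-0.045,"tz":0,"ax":0,"ay":0,"az":0},{"tx":0.059,"ty":-0.045,"tz":0,"ax":0,"ay":0,"az":0},{"tx":0.058,"ty":-0.045,"tz":0,"ax":0,"ay":0,"az":0},{"tx":0,"ty":0,"tz":0.1,"ax":0,"ay":0,"az":0},{"tx":0,"ty":0,"tz":0.1,"ax":0,"ay":0,"az":0},{"tx":0,"ty":0,"tz":0.1,"ax":0,"ay":0,"az":0},{"tx":0,"ty":0,"tz":0.1,"ax":0,"ay":0,"az":0},{"tx":0,"ty":0,"tz":0.04,"ax":0,"ay":0,"az":0},{"tx":0,"ty":0,"tz":0,"ax":0,"ay":0,"az":0},{"tx":0,"ty":0,"tz":0,"ax":0,"ay":0,"az":0}]'; python3 st.py .4523 -.0483 .064
```

```text
t 8.725 p [ 0.423  -0.0814  0.152 ] yaw 10.96 z [-1.e-04  1.e-04 -1.e+00] w 0.0174 59.90380799397826 F [-0.3  0.7 -1.4]
rows(total tx,ty,tz) [ 0.1752 -0.1347  0.4398]
clock: 9.98
eef_pos: [0.453, -0.0483, 0.0647]
tool_rot: [0.0, 0.995, 0.095, 0.0]
ft_force: [0.1, -0.5, -2.2]
grip_width: 0.0178
grip_force: 59.9
t 9.975 p [ 0.453  -0.0483  0.0647] yaw 10.94 z [ 1.e-03 -1.e-04 -1.e+00] w 0.0178 59.903797432780266 F [ 0.1 -0.5 -2.2]
rows(total tx,ty,tz) [-0.0035 -0.0005  0.0033]
```

Run:
```python
from h import *
a=capture("top");b=capture("side")
c=np.hstack([a["color"][130:220,210:320],b["color"][160:250,180:290]])
cv2.imwrite("pics/f.png",cv2.resize(c[:,:,::-1],None,fx=3.6,fy=3.6,interpolation=cv2.INTER_CUBIC))
```

```text
(no output)
```

View pics/f.png

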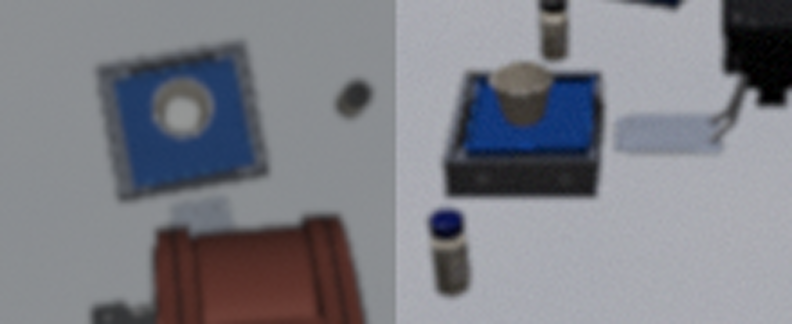

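The blade (front edge at top-crop 170–232, 200) is centred on the channel mouth (centre about 195). I'll insert it.

```bash
python3 -m crank '[{"tx":0.06,"ty":0,"tz":0,"ax":0,"ay":0,"az":0},{"tx":0.06,"ty":0,"tz":0,"ax":0,"ay":0,"az":0},{"tx":0.06,"ty":0,"tz":0,"ax":0,"ay":0,"az":0},{"tx":0.06,"ty":0,"tz":0,"ax":0,"ay":0,"az":0}]'; python3 -m crank '[{"tx":0.06,"ty":0,"tz":0,"ax":0,"ay":0,"az":0},{"tx":0.06,"ty":0,"tz":0,"ax":0,"ay":0,"az":0},{"tx":0.05,"ty":0,"tz":0,"ax":0,"ay":0,"az":0},{"tx":0.043,"ty":0,"tz":0,"ax":0,"ay":0,"az":0},{"tx":0,"ty":0,"tz":0,"ax":0,"ay":0,"az":0}]'; python3 st.py .5426 -.0308 .064
```

```text
clock: 10.58
eef_pos: [0.5007, -0.0388, 0.0639]
tool_rot: [-0.0, 0.995, 0.095, 0.0]
ft_force: [0.5, -0.1, -0.4]
grip_width: 0.0174
grip_force: 59.9
clock: 11.2
eef_pos: [0.5419, -0.0308, 0.0639]
tool_rot: [-0.0, 0.995, 0.095, 0.0]
ft_force: [-1.2, 1.2, -1.3]
grip_width: 0.0178
grip_force: 59.9
t 11.2 p [ 0.5419 -0.0308  0.0639] yaw 10.96 z [ 1.e-04  4.e-04 -1.e+00] w 0.0178 59.90382336080074 F [-1.2  1.2 -1.3]
rows(total tx,ty,tz) [ 0.0034  0.0008 -0.0003]
```

```bash
python3 -m crank '[{"tx":0,"ty":0,"tz":-0.02,"ax":0,"ay":0,"az":0},{"tx":0,"ty":0,"tz":-0.02,"ax":0,"ay":0,"az":0},{"tx":0,"ty":0,"tz":-0.015,"ax":0,"ay":0,"az":0},{"tx":0,"ty":0,"tz":-0.015,"ax":0,"ay":0,"az":0},{"tx":0,"ty":0,"tz":-0.02,"ax":0,"ay":0,"az":0},{"tx":0,"ty":0,"tz":-0.02,"ax":0,"ay":0,"az":0},{"tx":0,"ty":0,"tz":-0.025,"ax":0,"ay":0,"az":0},{"tx":0,"ty":0,"tz":0,"ax":0,"ay":0,"az":0}]';python3 - <<'E'
from h import *
a=capture("top");b=capture("side")
c=np.hstack([a["color"][130:220,210:320],b["color"][150:240,180:290]])
cv2.imwrite("pics/g.png",cv2.resize(c[:,:,::-1],None,fx=3.6,fy=3.6,interpolation=cv2.INTER_CUBIC))
E
python3 st.py .5426 -.0308 .064
```

```text
clock: 12.2
eef_pos: [0.5418, -0.031, 0.0915]
tool_rot: [0.0, 0.995, 0.095, 0.0]
ft_force: [0.1, 0.2, -2.4]
grip_width: 0.0176
grip_force: 59.9
t 12.3 p [ 0.5414 -0.031   0.091 ] yaw 10.94 z [ 1.e-04 -0.e+00 -1.e+00] w 0.0173 59.904391430318356 F [-0.4 -0.2 -3.2]
rows(total tx,ty,tz) [ 0.0059 -0.      0.1349]
```

View pics/g.png

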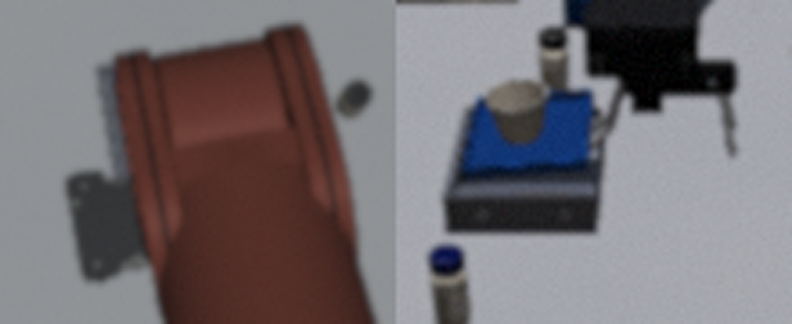

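The tray has been lifted off the rails on the blade with the cup upright (side crop ~520, 110). It looks slightly nose-down, so I'll measure the pitch.

```bash
cat > pitch.py <<'E'
from h import *
from scipy.spatial.transform import Rotation as R
import sys
yaw0=float(sys.argv[1]); x0=np.array([float(v) for v in sys.argv[2:5]])
b=capture("side"); q=trace("side","tray")
for k in q[:2]: print(round(k["confidence"],2),np.round(k["centre"]),k["mask"].sum())
m=maskhull([q[0]["mask"]]); M=np.array(TRAY)
S=np.array([.01,.01,.01,5,5,5.])
def f(v):
    e=v*S; P=R.from_euler("ZYX",[yaw0+e[5],e[3],e[4]],degrees=True).apply(M)+x0+e[:3]
    h=hullimg(proj(b,P)); return 1-(h&m).sum()/(h|m).sum()+.002*(v**2).sum()
r=minimize(f,np.zeros(6),method="Nelder-Mead",options=dict(initial_simplex=np.vstack([np.zeros(6),np.eye(6)*.5]),xatol=1e-3,fatol=1e-5,maxfev=1500))
print("xyz",np.round(x0+r.x[:3]*.01,4),"pitch(+nose down),roll,dyaw",np.round(r.x[3:]*5,2),r.fun)
E
python3 pitch.py 11 .628 -.014 .041
```

```text
0.77 [191. 221.] 508
xyz [ 0.6282 -0.0164  0.0399] pitch(+nose down),roll,dyaw [6.69 1.7  0.97] 0.04187670095052961
```

```bash
python3 -m crank '[{"tx":0,"ty":0,"tz":-0.02,"ax":0,"ay":0.004,"az":0},{"tx":0,"ty":0,"tz":-0.03,"ax":0,"ay":0.006,"az":0},{"tx":0,"ty":0,"tz":-0.04,"ax":0,"ay":0.006,"az":0},{"tx":0,"ty":0,"tz":-0.05,"ax":0,"ay":0.006,"az":0},{"tx":0,"ty":0,"tz":-0.05,"ax":0,"ay":0,"az":0},{"tx":0,"ty":0,"tz":-0.05,"ax":0,"ay":0,"az":0},{"tx":0,"ty":0,"tz":-0.04,"ax":0,"ay":0,"az":0},{"tx":0,"ty":0,"tz":-0.02,"ax":0,"ay":0,"az":0},{"tx":0,"ty":0,"tz":0,"ax":0,"ay":0,"az":0}]'
python3 pitch.py 11 .626 -.014 .105; python3 pitch.py 11 .626 -.014 .105
python3 - <<'E'
from h import *
b=capture("side")
c=b["color"][120:220,180:290]
cv2.imwrite("pics/i.png",cv2.resize(c[:,:,::-1],None,fx=5,fy=5,interpolation=cv2.INTER_CUBIC))
E
python3 st.py .52 -.3 .15
```

```text
clock: 13.52
eef_pos: [0.5386, -0.0316, 0.151]
tool_rot: [-0.003, 0.995, 0.095, 0.034]
ft_force: [-0.2, 0.2, -2.4]
grip_width: 0.0173
grip_force: 59.9
0.97 [171. 220.] 542
xyz [ 0.6273 -0.0175  0.1073] pitch(+nose down),roll,dyaw [0.13 0.3  0.76] 0.047696295908738126
0.56 [170. 219.] 647
0.23 [160. 213.] 219
xyz [ 0.6264 -0.0119  0.1105] pitch(+nose down),roll,dyaw [-1.01 -2.59  0.76] 0.05456616906685592
t 13.775 p [ 0.5383 -0.0316  0.1505] yaw 10.95 z [ 0.0672  0.0133 -0.9977] w 0.0175 59.90418557077646 F [ 0.2  0.6 -3.5]
rows(total tx,ty,tz) [-0.3439  1.3004 -0.0216]
```

View pics/i.png

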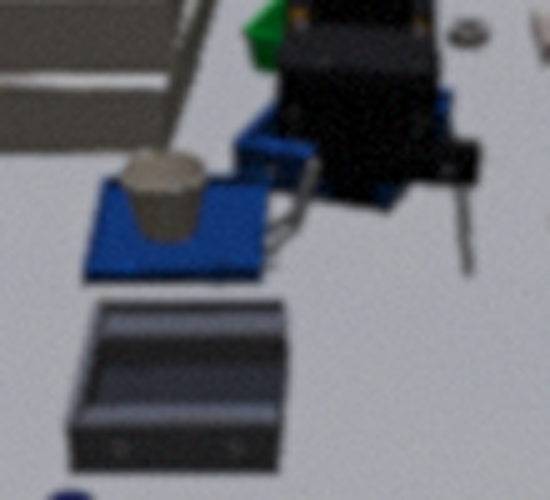

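The tray is level with the cup upright and well clear of the stand. Now I'll turn it to the blue stand's yaw about the vertical.

```bash
python3 -m crank '[{"tx":0,"ty":0,"tz":0,"ax":-0.0005,"ay":0,"az":0.0076},{"tx":0,"ty":0,"tz":0,"ax":-0.001,"ay":0,"az":0.0145},{"tx":0,"ty":0,"tz":0,"ax":-0.001,"ay":0,"az":0.0145},{"tx":0,"ty":0,"tz":0,"ax":-0.001,"ay":0,"az":0.0145},{"tx":0,"ty":0,"tz":0,"ax":-0.001,"ay":0,"az":0.0145},{"tx":0,"ty":0,"tz":0,"ax":-0.001,"ay":0,"az":0.0145},{"tx":0,"ty":0,"tz":0,"ax":-0.001,"ay":0,"az":0.0145},{"tx":0,"ty":0,"tz":0,"ax":-0.001,"ay":0,"az":0.0145},{"tx":0,"ty":0,"tz":0,"ax":-0.0005,"ay":0,"az":0.0065},{"tx":0,"ty":0,"tz":0,"ax":0,"ay":0,"az":0}]'; python3 st.py .518 -.3016 .1505
```

```text
clock: 15.02
eef_pos: [0.5385, -0.0315, 0.1509]
tool_rot: [0.003, 0.996, -0.086, 0.034]
ft_force: [0.4, 0.5, -3.4]
grip_width: 0.0174
grip_force: 59.9
t 15.025 p [ 0.5385 -0.0315  0.1509] yaw -9.9 z [ 0.068  -0.0118 -0.9976] w 0.0174 59.904365446418524 F [ 0.4  0.5 -3.4]
rows(total tx,ty,tz) [0.1311 1.3479 0.0107]
```

```bash
python3 -m crank '[{"tx":0.002,"ty":0.02,"tz":0,"ax":0,"ay":0,"az":0},{"tx":0.004,"ty":0.04,"tz":0,"ax":0,"ay":0,"az":0},{"tx":0.006,"ty":0.06,"tz":0.0005,"ax":0,"ay":0,"az":0},{"tx":0.006,"ty":0.06,"tz":0.0005,"ax":0,"ay":0,"az":0},{"tx":0.006,"ty":0.06,"tz":0.0005,"ax":0,"ay":0,"az":0},{"tx":0.006,"ty":0.06,"tz":0.0005,"ax":0,"ay":0,"az":0},{"tx":0.006,"ty":0.06,"tz":0.0005,"ax":0,"ay":0,"az":0},{"tx":0.006,"ty":0.06,"tz":0.0005,"ax":0,"ay":0,"az":0},{"tx":0.006,"ty":0.06,"tz":0.0005,"ax":0,"ay":0,"az":0},{"tx":0.006,"ty":0.06,"tz":0.0005,"ax":0,"ay":0,"az":0}]'
python3 -m crank '[{"tx":0.006,"ty":0.06,"tz":0.0005,"ax":0,"ay":0,"az":0},{"tx":0.006,"ty":0.06,"tz":0.0005,"ax":0,"ay":0,"az":0},{"tx":0.006,"ty":0.06,"tz":0.0005,"ax":0,"ay":0,"az":0},{"tx":0.006,"ty":0.06,"tz":0.0005,"ax":0,"ay":0,"az":0},{"tx":0.006,"ty":0.06,"tz":0.0005,"ax":0,"ay":0,"az":0},{"tx":0.006,"ty":0.06,"tz":0.0005,"ax":0,"ay":0,"az":0},{"tx":0.006,"ty":0.06,"tz":0.0005,"ax":0,"ay":0,"az":0},{"tx":0.006,"ty":0.06,"tz":0.0005,"ax":0,"ay":0,"az":0},{"tx":0.006,"ty":0.06,"tz":0.0005,"ax":0,"ay":0,"az":0},{"tx":0.006,"ty":0.06,"tz":0.0005,"ax":0,"ay":0,"az":0}]'
python3 -m crank '[{"tx":0.006,"ty":0.06,"tz":0.0005,"ax":0,"ay":0,"az":0},{"tx":0.006,"ty":0.06,"tz":0.0005,"ax":0,"ay":0,"az":0},{"tx":0.003,"ty":0.045,"tz":0,"ax":0,"ay":0,"az":0},{"tx":0.002,"ty":0.028,"tz":0,"ax":0,"ay":0,"az":0},{"tx":0,"ty":0.015,"tz":0,"ax":0,"ay":0,"az":0},{"tx":0,"ty":0,"tz":0,"ax":0,"ay":0,"az":0},{"tx":0,"ty":0,"tz":0,"ax":0,"ay":0,"az":0}]'
python3 st.py .518 -.3016 .1505
python3 pitch.py -9.9 .607 -.317 .107;python3 pitch.py -9.9 .607 -.317 .107
python3 - <<'E'
from h import *
a=capture("top");b=capture("side")
c=np.hstack([a["color"][130:220,310:420],b["color"][80:170,200:310]])
cv2.imwrite("pics/j.png",cv2.resize(c[:,:,::-1],None,fx=3.6,fy=3.6,interpolation=cv2.INTER_CUBIC))
E
```

```text
clock: 16.27
eef_pos: [0.5305, -0.1407, 0.1508]
tool_rot: [0.003, 0.996, -0.086, 0.034]
ft_force: [-0.6, 0.2, -2.8]
grip_width: 0.0176
grip_force: 59.9
clock: 17.52
eef_pos: [0.5217, -0.261, 0.1506]
tool_rot: [0.003, 0.996, -0.086, 0.034]
ft_force: [0.9, -0.1, -3.4]
grip_width: 0.0174
grip_force: 59.9
clock: 18.4
eef_pos: [0.518, -0.3013, 0.1507]
tool_rot: [0.003, 0.996, -0.086, 0.034]
ft_force: [0.1, 0.9, -2.5]
grip_width: 0.0176
grip_force: 59.9
t 18.4 p [ 0.518  -0.3013  0.1507] yaw -9.88 z [ 0.068  -0.0117 -0.9976] w 0.0176 59.904394056648016 F [ 0.1  0.9 -2.5]
rows(total tx,ty,tz) [0.     0.0016 0.0011]
0.92 [123. 252.] 341
xyz [ 0.6077 -0.3177  0.1074] pitch(+nose down),roll,dyaw [ 0.35 -0.29  0.69] 0.08974092295018248
0.79 [124. 251.] 339
xyz [ 0.6075 -0.3172  0.1075] pitch(+nose down),roll,dyaw [ 0.99 -0.25  1.88] 0.07805858553127008
```

View pics/j.png

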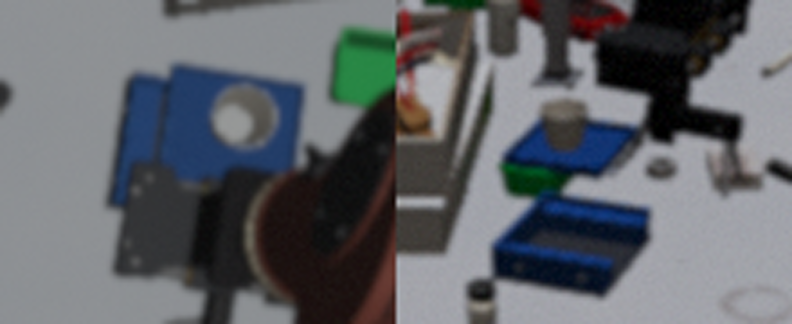

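Both views show the tray above the blue stand, level, with the cup standing. I'll cross-check its position from its rear corners (top px (148.3, 357.8) and (153.9, 394.2)).

Run:
```python
from h import *
a=capture("top")
for z in(.111,.117):
    P=[ray(a,p,z)[:2] for p in((148.3,357.8),(153.9,394.2))]
    d=P[0]-P[1]; u=np.array([d[1],-d[0]])/np.linalg.norm(d)
    print(z,np.round(P,4).tolist(),"len",np.linalg.norm(d),"yaw",np.degrees(np.arctan2(u[1],u[0])),"centre",(P[0]+P[1])/2-.045*u)
```

```text
0.111 [[0.6555, -0.2753], [0.641, -0.3731]] len 0.09893298364332698 yaw -8.429752679181453 centre [ 0.60372171 -0.31758978]
0.117 [[0.6541, -0.2737], [0.6397, -0.3709]] len 0.09834965958940732 yaw -8.429752679181455 centre [ 0.60235907 -0.31569758]
```

```bash
python3 -m crank '[{"tx":-0.002,"ty":0.001,"tz":0.03,"ax":0,"ay":0,"az":0},{"tx":-0.004,"ty":0,"tz":0.06,"ax":0,"ay":0,"az":0},{"tx":-0.004,"ty":0,"tz":0.06,"ax":0,"ay":0,"az":0},{"tx":-0.004,"ty":0,"tz":0.06,"ax":0,"ay":0,"az":0},{"tx":-0.003,"ty":0,"tz":0.045,"ax":0,"ay":0,"az":0},{"tx":-0.002,"ty":0,"tz":0.03,"ax":0,"ay":0,"az":0},{"tx":-0.001,"ty":0,"tz":0.015,"ax":0,"ay":0,"az":0},{"tx":0,"ty":0,"tz":0,"ax":0,"ay":0,"az":0},{"tx":0,"ty":0,"tz":0,"ax":0,"ay":0,"az":0}]'
python3 st.py .518 -.3016 .0905
python3 pitch.py -9.9 .607 -.317 .047
python3 - <<'E'
from h import *
a=capture("top");b=capture("side")
c=np.hstack([a["color"][130:220,310:420],b["color"][80:170,200:310]])
cv2.imwrite("pics/k.png",cv2.resize(c[:,:,::-1],None,fx=3.6,fy=3.6,interpolation=cv2.INTER_CUBIC))
E
```

```text
clock: 19.88
eef_pos: [0.5183, -0.302, 0.0909]
tool_rot: [0.003, 0.996, -0.086, 0.035]
ft_force: [0.5, -0.7, -3.8]
grip_width: 0.0173
grip_force: 59.9
t 19.875 p [ 0.5183 -0.302   0.0909] yaw -9.92 z [ 0.0685 -0.0122 -0.9976] w 0.0173 59.90455163642764 F [ 0.5 -0.7 -3.8]
rows(total tx,ty,tz) [-0.0018 -0.002   0.002 ]
0.91 [141. 252.] 370
xyz [ 0.6067 -0.3175  0.0479] pitch(+nose down),roll,dyaw [ 0.19 -0.04  1.03] 0.07818519265704839
```

View pics/k.png

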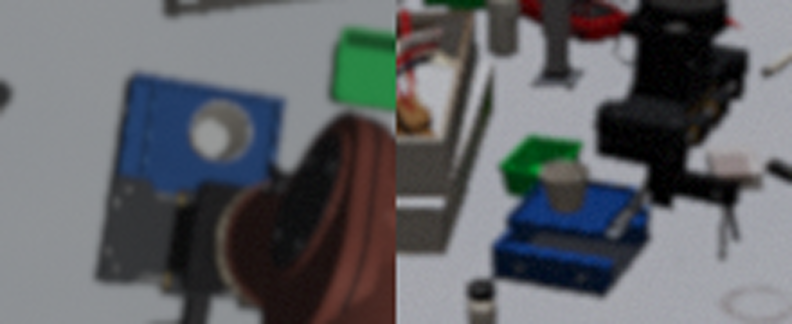

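```bash
python3 -m crank '[{"tx":-0.001,"ty":0,"tz":0.015,"ax":0,"ay":0,"az":0},{"tx":-0.001,"ty":0,"tz":0.015,"ax":0,"ay":0,"az":0},{"tx":-0.001,"ty":0,"tz":0.015,"ax":0,"ay":0,"az":0},{"tx":-0.001,"ty":0,"tz":0.01,"ax":0,"ay":0,"az":0},{"tx":-0.001,"ty":0,"tz":0.01,"ax":0,"ay":0,"az":0},{"tx":-0.001,"ty":0,"tz":0.01,"ax":0,"ay":0,"az":0},{"tx":-0.001,"ty":0,"tz":0.01,"ax":0,"ay":0,"az":0},{"tx":-0.001,"ty":0,"tz":0.01,"ax":0,"ay":0,"az":0},{"tx":0,"ty":0,"tz":0,"ax":0,"ay":0,"az":0},{"tx":0,"ty":0,"tz":0,"ax":0,"ay":0,"az":0}]'
python3 st.py .518 -.3016 .062
python3 pitch.py -9.9 .606 -.317 .028
python3 -m crank '[{"tx":-0.001,"ty":0,"tz":0.01,"ax":0,"ay":0,"az":0},{"tx":-0.001,"ty":0,"tz":0.01,"ax":0,"ay":0,"az":0},{"tx":-0.001,"ty":0,"tz":0.01,"ax":0,"ay":0,"az":0},{"tx":-0.001,"ty":0,"tz":0.01,"ax":0,"ay":0,"az":0},{"tx":0,"ty":0,"tz":0,"ax":0,"ay":0,"az":0},{"tx":0,"ty":0,"tz":0,"ax":0,"ay":0,"az":0}]'
python3 st.py .518 -.3016 .062
python3 pitch.py -9.9 .606 -.317 .026;python3 pitch.py -9.9 .606 -.317 .026
```

```text
clock: 21.32
eef_pos: [0.5178, -0.3019, 0.0715]
tool_rot: [0.003, 0.996, -0.086, 0.034]
ft_force: [-0.3, -0.9, -3.0]
grip_width: 0.0175
grip_force: 59.9
t 21.325 p [ 0.5178 -0.3019  0.0715] yaw -9.92 z [ 0.0681 -0.0119 -0.9976] w 0.0175 59.9042590521276 F [-0.3 -0.9 -3. ]
rows(total tx,ty,tz) [-0.0025 -0.0017  0.0476]
0.82 [145. 253.] 359
xyz [ 0.6062 -0.3172  0.0284] pitch(+nose down),roll,dyaw [ 0.12 -0.    0.51] 0.10401476371240356
clock: 22.18
eef_pos: [0.5176, -0.3019, 0.0635]
tool_rot: [0.003, 0.996, -0.086, 0.034]
ft_force: [-0.4, 0.4, -1.4]
grip_width: 0.0175
grip_force: 59.9
t 22.175 p [ 0.5176 -0.3019  0.0635] yaw -9.92 z [ 0.0681 -0.0119 -0.9976] w 0.0175 59.90370601415634 F [-0.4  0.4 -1.4]
rows(total tx,ty,tz) [ 0.0014 -0.0017  0.0077]
0.61 [149. 251.] 281
0.22 [156. 243.] 385
xyz [ 0.606  -0.3166  0.0255] pitch(+nose down),roll,dyaw [2.64 3.89 0.74] 0.12893866094007167
0.75 [146. 253.] 352
0.35 [142. 286.] 187
xyz [ 0.6052 -0.3174  0.0263] pitch(+nose down),roll,dyaw [-0.22  0.09  2.3 ] 0.0954816940406488
```

```bash
python3 -m crank '[{"tx":-0.001,"ty":0,"tz":0.01,"ax":0,"ay":0,"az":0},{"tx":0,"ty":0,"tz":0.006,"ax":0,"ay":0,"az":0},{"tx":0,"ty":0,"tz":0,"ax":0,"ay":0,"az":0}]'
cat > av.py <<'E'
from h import *
F=[]
for i in range(8): capture("side"); F.append(sensors.get_obs()["ft_force"])
print("Favg",np.mean(F,0).round(2),np.std(F,0).round(2))
E
python3 av.py; python3 pitch.py -9.9 .606 -.317 .026; python3 st.py .518 -.3016 .062
```

```text
clock: 22.75
eef_pos: [0.5174, -0.3018, 0.06]
tool_rot: [0.003, 0.996, -0.086, 0.034]
ft_force: [0.2, -0.2, -0.9]
grip_width: 0.0172
grip_force: 59.9
Favg [-0.18 -0.12 -1.82] [0.47 0.41 0.49]
0.64 [148. 253.] 339
xyz [ 0.6037 -0.3165  0.0261] pitch(+nose down),roll,dyaw [0.35 0.72 1.14] 0.12658238017986695
t 23.25 p [ 0.5176 -0.3018  0.0603] yaw -9.91 z [ 0.0681 -0.0119 -0.9976] w 0.0179 59.90376686677337 F [ 0.5 -0.3 -1.2]
rows(total tx,ty,tz) [ 0.0025 -0.0015 -0.0085]
```

```bash
python3 -m crank '[{"tx":-0.02,"ty":0,"tz":-0.0014,"ax":0,"ay":0,"az":0},{"tx":-0.03,"ty":0,"tz":-0.002,"ax":0,"ay":0,"az":0},{"tx":-0.03,"ty":0,"tz":-0.002,"ax":0,"ay":0,"az":0},{"tx":0,"ty":0,"tz":0,"ax":0,"ay":0,"az":0}]'
python3 av.py;python3 pitch.py -9.9 .606 -.317 .026
python3 - <<'E'
from h import *
for n,z in(("tray",.026),("cup",.029)):
    for q in tip_of("side",n)[:1]: print(n,round(q["confidence"],2),ray(capture("side"),q["centre"],z))
E
```

```text
clock: 23.75
eef_pos: [0.5011, -0.2991, 0.0602]
tool_rot: [0.003, 0.996, -0.087, 0.034]
ft_force: [0.6, 0.0, -1.8]
grip_width: 0.0175
grip_force: 59.9
Favg [ 0.15  0.07 -1.74] [0.63 0.61 0.26]
0.72 [148. 253.] 285
xyz [ 0.6059 -0.3194  0.0259] pitch(+nose down),roll,dyaw [1.5  2.25 1.27] 0.09535252174037563
tray 0.62 [ 0.60030597 -0.31282508  0.026     ]
cup 0.75 [ 0.56678584 -0.27716265  0.029     ]
```

```bash
python3 -m crank '[{"tx":-0.06,"ty":0,"tz":-0.0041,"ax":0,"ay":0,"az":0},{"tx":-0.08,"ty":0,"tz":-0.0055,"ax":0,"ay":0,"az":0},{"tx":-0.08,"ty":0,"tz":-0.0055,"ax":0,"ay":0,"az":0},{"tx":-0.08,"ty":0,"tz":-0.0055,"ax":0,"ay":0,"az":0},{"tx":-0.08,"ty":0,"tz":-0.0055,"ax":0,"ay":0,"az":0},{"tx":-0.08,"ty":0,"tz":-0.0055,"ax":0,"ay":0,"az":0},{"tx":-0.08,"ty":0,"tz":-0.0055,"ax":0,"ay":0,"az":0},{"tx":-0.06,"ty":0,"tz":-0.0041,"ax":0,"ay":0,"az":0},{"tx":0,"ty":0,"tz":0,"ax":0,"ay":0,"az":0}]'
python3 st.py .518 -.3016 .062; python3 av.py
python3 - <<'E'
from h import *
a=capture("top");b=capture("side")
for cn,c in(("top",a),("side",b)):
  for n,z in(("tray",.026),("cup",.029),("lifter",.01)):
    for q in tip_of(cn,n)[:2]: print(cn,n,round(q["confidence"],2),np.round(ray(c,q["centre"],z),4))
mt=trace("top","tray"); print(mt[0]["mask"].sum(),mt[0]["centre"])
m=maskhull([mt[0]["mask"]]); print(fit([a],[m],TRAY,(.605,-.317,-.17),.026))
E
```

```text
clock: 25.58
eef_pos: [0.3824, -0.2784, 0.0602]
tool_rot: [0.003, 0.996, -0.087, 0.034]
ft_force: [-0.4, 0.1, -0.5]
grip_width: 0.0178
grip_force: 59.9
t 25.575 p [ 0.3824 -0.2784  0.0602] yaw -9.96 z [ 0.0677 -0.0122 -0.9976] w 0.0178 59.903629403561354 F [-0.4  0.1 -0.5]
rows(total tx,ty,tz) [ 0.6868 -0.0031  0.0383]
Favg [-0.19 -0.02 -1.67] [0.56 0.33 0.33]
top tray 0.85 [ 0.5979 -0.3183  0.026 ]
top cup 0.46 [ 0.6116 -0.3282  0.029 ]
top lifter 0.89 [ 0.4591 -0.3007  0.01  ]
side tray 0.72 [ 0.5881 -0.2915  0.026 ]
side cup 0.66 [ 0.6092 -0.3156  0.029 ]
side cup 0.45 [0.612  0.0367 0.029 ]
side lifter 0.8 [ 0.4609 -0.2698  0.01  ]
side lifter 0.61 [ 0.3653 -0.4139  0.01  ]
888 [174.5, 361.2]
(array([ 0.60639044, -0.31726836, -8.60904431]), np.float64(0.04099490878235046))
```

The tray is at (0.606, −0.317) in the blue stand, with the cup upright and the lifter out. I'll set the lifter down on free bench between the stands.

```bash
python3 -m crank '[{"tx":0.007,"ty":0,"tz":-0.1,"ax":0,"ay":0,"az":0},{"tx":0.01,"ty":0,"tz":-0.15,"ax":0,"ay":0,"az":0},{"tx":0,"ty":0,"tz":0,"ax":0,"ay":0,"az":0}]'; python3 st.py .425 -.14 .11
python3 -m crank '[{"tx":0.01,"ty":-0.14,"tz":0,"ax":0,"ay":0,"az":0},{"tx":0.01,"ty":-0.14,"tz":0,"ax":0,"ay":0,"az":0},{"tx":0.01,"ty":-0.14,"tz":0,"ax":0,"ay":0,"az":0},{"tx":0.01,"ty":-0.14,"tz":0,"ax":0,"ay":0,"az":0},{"tx":0.01,"ty":-0.14,"tz":0,"ax":0,"ay":0,"az":0},{"tx":0,"ty":0,"tz":0,"ax":0,"ay":0,"az":0}]'; python3 st.py .425 -.14 .07
```

```text
clock: 26.8
eef_pos: [0.3845, -0.2793, 0.1123]
tool_rot: [0.004, 0.996, -0.086, 0.036]
ft_force: [0.0, -0.4, -0.9]
grip_width: 0.0173
grip_force: 59.9
t 26.8 p [ 0.3845 -0.2793  0.1123] yaw -9.91 z [ 0.0711 -0.0146 -0.9974] w 0.0173 59.90381335839629 F [ 0.  -0.4 -0.9]
rows(total tx,ty,tz) [ 0.0788 -0.7209  0.0156]
clock: 27.55
eef_pos: [0.4172, -0.1402, 0.1102]
tool_rot: [0.003, 0.996, -0.085, 0.034]
ft_force: [-0.1, -0.8, -0.4]
grip_width: 0.0173
grip_force: 59.9
t 27.55 p [ 0.4172 -0.1402  0.1102] yaw -9.72 z [ 0.0674 -0.0111 -0.9977] w 0.0173 59.90431806072593 F [-0.1 -0.8 -0.4]
rows(total tx,ty,tz) [ 0.0246 -0.0076  0.2034]
```

```bash
python3 -m crank '[{"tx":0.02,"ty":0,"tz":0.07,"ax":0,"ay":0,"az":0},{"tx":0,"ty":0,"tz":0.08,"ax":0,"ay":0,"az":0},{"tx":-0.005,"ty":0,"tz":0.075,"ax":0,"ay":0,"az":0},{"tx":0,"ty":0,"tz":0.02,"ax":0,"ay":0,"az":0},{"tx":0,"ty":0,"tz":0,"ax":0,"ay":0,"az":0}]'; python3 av.py
for i in 1; do python3 -m crank '[{"tx":-0.001,"ty":0,"tz":0.015,"ax":0,"ay":0,"az":0},{"tx":0,"ty":0,"tz":0,"ax":0,"ay":0,"az":0}]'; done; python3 av.py
```

```text
clock: 28.18
eef_pos: [0.4232, -0.1432, 0.0619]
tool_rot: [0.003, 0.996, -0.086, 0.034]
ft_force: [1.1, -0.3, -2.2]
grip_width: 0.0172
grip_force: 59.9
Favg [-0.1   0.05 -1.25] [0.71 0.46 0.36]
clock: 28.82
eef_pos: [0.4232, -0.1432, 0.059]
tool_rot: [0.003, 0.996, -0.086, 0.034]
ft_force: [-0.3, -0.3, -0.9]
grip_width: 0.0175
grip_force: 59.9
Favg [ 0.19  0.22 -1.43] [0.4  0.54 0.32]
```

```bash
python3 st.py .425 -.14 .0525
python3 - <<'E'
from h import *
b=capture("side")
q=trace("side","lifter")
for k in q[:2]: r,c=np.nonzero(k["mask"]);print(round(k["confidence"],2),np.round(k["centre"]),r.min(),r.max(),c.min(),c.max())
o=sensors.get_obs()["eef_pos"];y=np.radians(-9.8);u=np.array([np.cos(y),np.sin(y)]);v=np.array([-u[1],u[0]])
for z in(0,.005):
    print(z,np.round(proj(b,[[*(o[:2]+u*(.077+dx)+v*dy),z] for dx,dy in((.04,.025),(.04,-.025),(-.04,.025),(-.138,.02),(-.138,-.02))]),1).tolist())
E
```

```text
t 29.225 p [ 0.4234 -0.1433  0.0593] yaw -9.92 z [ 0.068  -0.0119 -0.9976] w 0.0174 59.903843365609646 F [ 0.2 -0.4 -1.2]
rows(total tx,ty,tz) [ 0.0026 -0.0174  0.0343]
0.81 [174. 290.] 163 189 257 321
0 [[181.0, 257.2], [172.9, 263.1], [185.9, 283.0], [191.4, 316.7], [184.4, 320.1]]
0.005 [[179.5, 257.2], [171.5, 263.1], [184.5, 283.1], [189.9, 316.8], [182.9, 320.2]]
```

```bash
python3 -m crank '[{"tx":-0.001,"ty":0,"tz":0.01,"ax":0,"ay":0,"az":0},{"tx":0,"ty":0,"tz":0,"ax":0,"ay":0,"az":0}]'; python3 av.py;python3 -m crank '[{"tx":-0.001,"ty":0,"tz":0.01,"ax":0,"ay":0,"az":0},{"tx":0,"ty":0,"tz":0,"ax":0,"ay":0,"az":0}]'; python3 av.py
```

```text
clock: 29.58
eef_pos: [0.4232, -0.1432, 0.0571]
tool_rot: [0.003, 0.996, -0.086, 0.034]
ft_force: [-0.3, -0.6, -1.2]
grip_width: 0.0174
grip_force: 59.9
Favg [-0.06 -0.09 -1.3 ] [0.44 0.54 0.26]
clock: 30.22
eef_pos: [0.4239, -0.1434, 0.0557]
tool_rot: [0.003, 0.996, -0.086, 0.035]
ft_force: [0.9, -0.3, 4.1]
grip_width: 0.0174
grip_force: 59.9
Favg [ 1.33 -0.68  5.22] [0.6  0.44 0.55]
```

```bash
python3 -m crank '[{"tx":0,"ty":0,"tz":0,"ax":0,"ay":0,"az":0},{"tx":0,"ty":0,"tz":0,"ax":0,"ay":0,"az":0}]' - 3; python3 -m crank '[{"tx":0,"ty":0,"tz":0,"ax":0,"ay":0,"az":0},{"tx":0,"ty":0,"tz":0,"ax":0,"ay":0,"az":0},{"tx":0,"ty":0,"tz":0,"ax":0,"ay":0,"az":0},{"tx":0,"ty":0,"tz":0,"ax":0,"ay":0,"az":0},{"tx":0,"ty":0,"tz":0,"ax":0,"ay":0,"az":0}]' 0 20; python3 av.py
python3 -m crank '[{"tx":0,"ty":0,"tz":-0.05,"ax":0,"ay":0,"az":0},{"tx":0,"ty":0,"tz":-0.15,"ax":0,"ay":0,"az":0},{"tx":0,"ty":0,"tz":-0.25,"ax":0,"ay":0,"az":0},{"tx":0,"ty":0,"tz":-0.25,"ax":0,"ay":0,"az":0},{"tx":0,"ty":0,"tz":-0.25,"ax":0,"ay":0,"az":0},{"tx":-0.1,"ty":0.2,"tz":0,"ax":0,"ay":0,"az":0},{"tx":-0.1,"ty":0.2,"tz":0,"ax":0,"ay":0,"az":0},{"tx":0,"ty":0.2,"tz":0,"ax":0,"ay":0,"az":0},{"tx":0,"ty":0.2,"tz":0,"ax":0,"ay":0,"az":0},{"tx":0,"ty":0.2,"tz":0,"ax":0,"ay":0,"az":0}]'
python3 -m crank '[{"tx":0,"ty":0.2,"tz":0,"ax":0,"ay":0,"az":0},{"tx":0,"ty":0.2,"tz":0,"ax":0,"ay":0,"az":0},{"tx":0,"ty":0.2,"tz":0,"ax":0,"ay":0,"az":0},{"tx":0,"ty":0.2,"tz":0,"ax":0,"ay":0,"az":0},{"tx":0,"ty":0,"tz":0,"ax":0,"ay":0,"az":0},{"tx":0,"ty":0,"tz":0,"ax":0,"ay":0,"az":0}]'
python3 - <<'E'
from h import *
a=capture("top");b=capture("side")
for n,mod,x0,z in(("lifter",LIFT,(.498,-.155,-.17),0),("tray",TRAY,(.606,-.317,-.17),.026)):
    t,s=trace("top",n),trace("side",n)
    for nm,cs,ms in(("top",[a],[t]),("side",[b],[s])):
        if ms[0]: print(n,nm,ms[0][0]["centre"],fit(cs,[maskhull([m[0]["mask"] for m in ms])],mod,x0,z))
for cn,c in(("top",a),("side",b)):
  for n,z in(("cup",.029),("black_vial",0),("blue_vial",0),("blue_stand_seat",.026)):
    for q in tip_of(cn,n)[:1]: print(cn,n,round(q["confidence"],2),np.round(ray(c,q["centre"],z),4))
E
```

```text
clock: 30.88
eef_pos: [0.4225, -0.1431, 0.0547]
tool_rot: [0.003, 0.996, -0.086, 0.034]
ft_force: [-0.7, 0.5, -1.4]
grip_width: 0.0177
grip_force: 3.0
clock: 31.5
eef_pos: [0.4233, -0.1432, 0.0553]
tool_rot: [0.003, 0.996, -0.086, 0.034]
ft_force: [0.1, -0.4, -0.2]
grip_width: 0.0432
grip_force: 0.0
Favg [-0.07  0.17  0.18] [0.46 0.61 0.35]
clock: 33.15
eef_pos: [0.3363, -0.3322, 0.2429]
tool_rot: [0.003, 0.996, -0.086, 0.035]
ft_force: [1.0, 0.1, 1.1]
grip_width: 0.0435
grip_force: 0.0
clock: 33.9
eef_pos: [0.3094, -0.4881, 0.2423]
tool_rot: [0.003, 0.996, -0.086, 0.035]
ft_force: [-0.7, 1.0, 0.5]
grip_width: 0.0434
grip_force: 0.0
lifter top [217.7, 306.6] (array([  0.49405985,  -0.1549356 , -10.33749981]), np.float64(0.06262868908716546))
lifter side [174.0, 295.3] (array([  0.44212771,  -0.26585641, -59.48906623]), np.float64(0.5049050140143257))
tray top [177.0, 360.7] (array([ 0.60484205, -0.31586142, -9.52978165]), np.float64(0.0532556688163095))
tray side [145.2, 252.6] (array([ 0.60622871, -0.32048499, -8.67250987]), np.float64(0.09714214088744044))
top cup 0.71 [ 0.609 -0.331  0.029]
top black_vial 0.5 [ 0.6398 -0.1533  0.    ]
top blue_vial 0.66 [0.6376 0.1488 0.    ]
top blue_stand_seat 0.8 [ 0.6061 -0.3138  0.026 ]
side cup 0.63 [ 0.6128 -0.3301  0.029 ]
side black_vial 0.73 [ 0.6653 -0.1725  0.    ]
side blue_vial 0.72 [0.6312 0.1534 0.    ]
side blue_stand_seat 0.75 [ 0.6025 -0.3043  0.026 ]
```

```bash
python3 -c "
from cell import job
print(job.sign_off())"
```

```text
the job is handed in; nothing more can be done
None
```

The job is handed in; the judge returned no verdict. By the last camera fits, the tray is within about 3 mm of the blue stand's middle with the crucible still in it. The lifter stands clear on the bench, both vials show near their starting spots, and the clock was about 34 s.

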